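# Clip the nail brush to the floor eye under the sink

## Task

Clip the wooden-backed nail brush to the yellow steel eye on the cupboard floor: push its snap hook against one upright leg of the eye so that the sprung gate gives way inward and snaps shut behind the leg. Leave the brush standing on its bristles on the floor with the leg caught inside the hook and the gate closed, and leave the blue brush, saucer, pipe reducer and can alone.

Things in the scene. Friction and masses are not known exactly. Their poses are not given: they have to be found in the camera images.
- nail_brush: Nail brush with a wooden back, standing on its bristles. Back 90 long (its x) x 42 wide (its y) x 16 thick, between heights 18 and 34 mm, over a block of white bristles 80 x 36 mm; about 130 g. Origin: centre of the underside of the bristles, z up. A level steel snap hook is fixed to its +x end.
- hook (a point): Middle of the space inside that hook, at x = 80, y = 0, z = 26 mm of the brush; axes as the brush. The hook is a level loop of 6 mm wire fixed to the brush; free space 42 (x) by 44 (y) mm, outside 54 by 56 mm. Its mouth is the whole +y side, closed by the brass gate; the spine is the -y side.
- gate (a joint): Brass gate, a 36 x 5 mm bar along the hook's +y side, on a vertical hinge at x -18, y 25 mm from point hook, free end at x +18. 0 = shut, grows inward to 1.35 rad; sprung shut, 1.5 to 4 N opens it. A bar pushing it squarely in, along -y, at x -4 to +14 slips past the free end and is caught by the time its axis is at y = -15; it meets the spine at y = -19.
- leg_right (a point): Axis of one leg of the eye, 26 mm above the floor (height of the hook). The eye is a fixed upside-down U of 6 mm steel bar painted yellow, 68 high, legs 50 mm apart (axis to axis), on a dark floor plate 36 x 100 x 4 mm. Either leg will do. This one is to the robot's right (lower y). Its x axis is level, square to the hoop; y points to the other leg.
- leg_left (a point): The same for the eye's other leg, further to the robot's left (higher y); its y axis points away from the right leg.
- blue_brush: Bystander: a brush of the same shape and size with a like hook, but a blue plastic back. Same origin and axes. Leave alone.
- saucer: Bystander: white ceramic saucer, 140 across, 20 high; origin at the centre of its underside. Leave alone.
- reducer: Bystander: grey PVC pipe reducer standing upright, 62 across at the foot, 65 high; origin at the centre of its underside. Leave alone.
- can: Bystander: small aluminium can with a press-on hinged lid, 63 across, 62 high; origin at the centre of its underside. Leave alone.
Mind the look-alikes: they are no part of the job. Leave any purple look-alike of the nail_brush alone.

How it is judged:
By the outcome, as a careful person would: the job done as asked, in the order asked, and still so for the second after the job is handed in, with the robot touching nothing.
It also fails if it takes over 40 s, if anything falls off the work surface, if the arm or the gripper's body presses on something with over 40 N, if the wrist force passes 120 N, or if a joint passes its speed limit or range.

## Robot

A 6-joint arm with a two-finger parallel gripper is mounted at the origin on the work surface. World frame = base frame: x ahead of the robot, y to its left, z up, the work surface at z = 0. Lengths are in m, angles in rad, forces in N, time in s.
With the tool pointing down it reaches from about 0.35 to 1 m from the base axis. Payload 7.1 kg.
Tool frame: the origin (TCP) lies midway between the tips of the shut fingers; the grasp point (between the pads) lies env.pinch_z behind it (env.pinch_z is the distance from the TCP to the grasp point, in m); z points along the fingers, y is the direction in which the jaws open and shut (so a half turn about z gives the same grasp; the last joint's range is limited). The gripper opens to 85 mm and grips with 20 to 120 N. Pads are 22 mm wide; open, the fingers measure 114 mm over their backs; the gripper's body (76 mm by 85 mm) begins 54 mm behind the grasp point. The pads swing forward as they close: fully open they stand 13 mm farther back than shut.
Start: joints at [1.213, 0.423, 1.63, -0, 1.089, -0.019], TCP at [0.208, 0.589, 0.231] pointing down, gripper open.
Joint ranges: [-3, 3], [-0.9, 2.11], [0.09, 2.58], [-1.31, 4.45], [0.11, 2.69], [-2.54, 2.54]. Speed limits (rad/s): [2.39, 2.39, 3.01, 3.14, 3.14, 3.14].

## Interface

Orientations are given as a unit quaternion [x, y, z, w].
In Python, from rig import env gives the robot as it stands.
- The arm moves only by the tool jog_arm, never from a script. Its argument "steps" is a list of rows, each an object with "offset": the shift along the tool's x, y, z in cm, a list of three; "yaw": the turn about the tool's z in rad. A call has 1 to 12 rows; each row shifts and turns the commanded pose from where the row before left it, along the tool's axes as they then stand; what a row does not reach is not made up. A row lasts 1/10 s, in which the tool goes at most 50 mm and 8.59 degrees, less where a joint would pass 70% of its speed; a pose out of reach is approached as far as the arm can. A call is refused whole if a number of a shift passes 5 or a number of a turn 0.15, either way. A call with a gripper value outside its range is refused whole. "jaw" is the closure, from 0 (fully open) to 1 (shut), set as the call begins (left out, the last holds). The fingers move at their own pace and stop on an object; "force" is the grip in N (left out, the last holds). Time passes only in rows, so rows that do not move let the fingers close. It gives the time, the measured TCP pose, the force and the opening at its end, in the units of the state.
- env.read_state(): the state, without advancing time (a new reading comes with each control period).
- env.get_image(name): name is "scene" or "side" or "wrist"; returns (picture, depth): 400x640x3 uint8, red, green, blue; 400x640 float32, m along the optical axis (not along the pixel's ray), 0 where there is no reading.
- env.get_calibration(name): a dict with "mtx" (3x3 intrinsics, pixels), "D" ([k1, k2, p1, p2, k3] as OpenCV has them; the pictures are not rectified), "eye" and "rotation" of the camera in the world; the wrist camera has in their place "T_tool_cam" (4x4, takes a point from camera to tool coordinates, whose origin is the TCP and whose axes are the flange's). Camera axes: x right, y down, z forward; pixel columns grow to the right and rows downward; lengths in m; the calibration is good to about 2 mm. A picture is of the moment at which its call begins: read the wrist's pose just before it. get_calibration takes no time and is no camera call.
- env.sign_off(): hands the job in, once; it reports no verdict.
The state is a dict: "time": time; "joint_positions": joint angles; "qd": joint speeds; "joint_efforts": joint torques, N m; "tool_pos": TCP position; "orientation": TCP orientation; "wrist_force": force on the tool from outside, world axes, zero at the start; "moment": the same for the moment, N m; "width": opening from 0.0 (shut) to 1.0 (fully open).
Only numpy, scipy, OpenCV 4.12 (cv2) and the standard library are available. Lean on these libraries where they do the work, as an engineer would, in place of code of your own. Each camera call takes 0.05 s, during which the arm holds its last target. There are 200 camera calls.

## Working session

There is one attempt and no reset: what is moved stays moved. The work goes in short steps, Python scripts to look and compute and a tool call to move; the robot and the scene stay as the last step left them, time stands still between calls to the robot, and variables do not carry over. Pictures are saved under pics/ and viewed, about 8 in all and at most 12, crops included, and the job is handed in when it is done.

Besides the shell and the picture viewer there is one more tool, called after "Call:" as a command line: name --argument value ..., lists and objects as JSON in quotes. jog_arm: Moves the arm, as the interface text tells. Its arguments: {"type":"object","properties":{"steps":{"type":"array"},"jaw":{"type":"number"},"force":{"type":"number"}},"required":["steps"]}

```bash
mkdir -p pics
cat > h.py <<'E'
import numpy as np, cv2
from rig import env
from scipy.spatial.transform import Rotation as R
def cam(name):
    s=env.read_state(); im,d=env.get_image(name); c=env.get_calibration(name)
    if 'eye' in c:
        Rm=np.array(c['rotation'],float); Rm=Rm if Rm.shape==(3,3) else R.from_quat(Rm.ravel()).as_matrix()
        T=np.eye(4);T[:3,:3]=Rm;T[:3,3]=c['eye']
    else:
        W=np.eye(4);W[:3,:3]=R.from_quat(s['orientation']).as_matrix();W[:3,3]=s['tool_pos'];T=W@np.array(c['T_tool_cam'])
    return im,d,np.array(c['mtx']),np.array(c['D']),T
def cloud(d,K,D,T):
    h,w=d.shape;u,v=np.meshgrid(np.arange(w),np.arange(h))
    p=cv2.undistortPoints(np.stack([u,v],-1).reshape(-1,1,2).astype(np.float64),K,D).reshape(h,w,2)
    P=np.concatenate([p*d[...,None],d[...,None]],-1)@T[:3,:3].T+T[:3,3]
    P[d<=0]=np.nan
    return P
def onplane(uv,z,K,D,T):
    p=cv2.undistortPoints(np.array(uv,float).reshape(-1,1,2),K,D).reshape(-1,2)
    r=np.c_[p,np.ones(len(p))]@T[:3,:3].T
    return T[:3,3]+r*((z-T[2,3])/r[:,2])[:,None]
def save(im,n): cv2.imwrite('pics/'+n,im[...,::-1])
E
python3 - <<'E'
from h import *
s=env.read_state();print(s,env.pinch_z)
for n in ['scene','side','wrist']:
    im,d,K,D,T=cam(n);np.savez('pics/'+n+'0.npz',im=im,d=d,K=K,D=D,T=T);save(im,n+'0.png');print(n,K,D,T.round(3))
E
```

```text
{'time': 0.0, 'joint_positions': array([ 1.21299574e+00,  4.23838180e-01,  1.63068899e+00,  3.22470146e-06,
        1.08856408e+00, -1.90468552e-02]), 'qd': array([-0.00135005, -0.00121705,  0.00039781,  0.00088653,  0.00017285,
       -0.00072526]), 'joint_efforts': array([-1.45100708e-03, -5.57393932e+01, -2.81738394e+01, -5.20773381e-05,
        7.52895809e-03, -2.98221642e-05]), 'tool_pos': array([0.20751021, 0.58897917, 0.23054773]), 'orientation': array([ 1.68568858e-01,  9.85689596e-01, -7.35770749e-04, -1.41754649e-04]), 'wrist_force': array([ 0.11332564, -0.49135392, -0.16203539]), 'moment': array([0.01194622, 0.06705044, 0.02877556]), 'width': 0.9981786647919512} 0.0187
scene [[496.32430067   0.         317.54620279]
 [  0.         496.32430067 198.05526935]
 [  0.           0.           1.        ]] [-0.11713325  0.          0.          0.          0.        ] [[-0.765  0.342 -0.546  1.262]
 [ 0.644  0.416 -0.642  0.772]
 [ 0.007 -0.842 -0.539  0.744]
 [ 0.     0.     0.     1.   ]]
side [[402.22199867   0.         320.27506818]
 [  0.         402.22199867 205.35021737]
 [  0.           0.           1.        ]] [-0.09423015  0.          0.          0.          0.        ] [[ 0.735 -0.526  0.428  0.037]
 [-0.678 -0.552  0.485 -0.607]
 [-0.019 -0.647 -0.762  0.96 ]
 [ 0.     0.     0.     1.   ]]
wrist [[334.79063722   0.         318.16246615]
 [  0.         334.79063722 198.43444951]
 [  0.           0.           1.        ]] [0.01871495 0.         0.         0.         0.        ] [[ 0.332  0.911  0.245  0.146]
 [ 0.943 -0.32  -0.087  0.611]
 [-0.001  0.26  -0.966  0.372]
 [ 0.     0.     0.     1.   ]]
```

View pics/scene0.png

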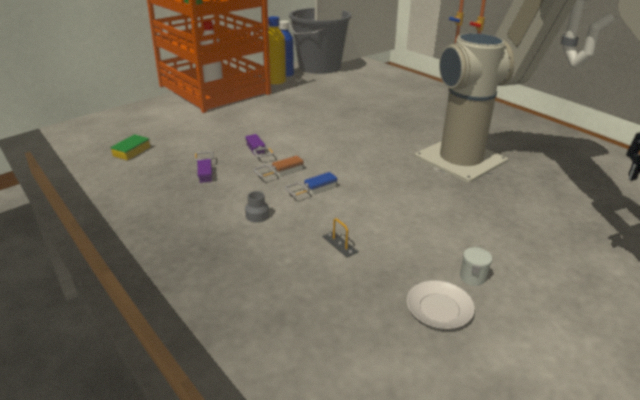

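View pics/side0.png

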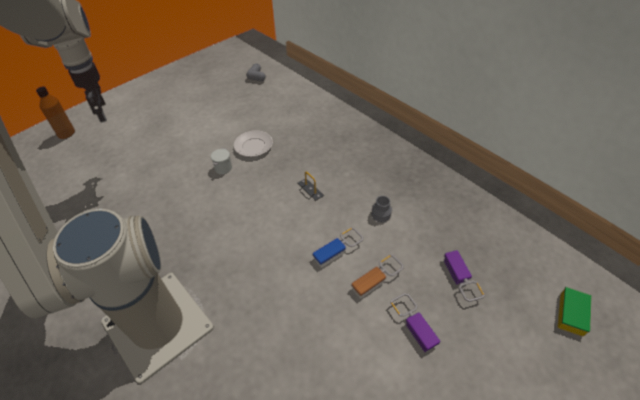

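The scene view shows the wooden (orange-brown) brush at scene (289,163) / side (369,280). Look-alikes are blue at (321,181), purple at (256,143) and purple at (205,170). The eye is at (341,238), the reducer at (256,207), the can at (476,266) and the saucer at (440,305). I choose the wooden one and will check it in a crop while measuring.

Run:
```python
from h import *
L={n:np.load(f'pics/{n}0.npz') for n in ['scene','side']}
for n,f in L.items():
    im=f['im'];P=cloud(f['d'],f['K'],f['D'],f['T']);hsv=cv2.cvtColor(im,cv2.COLOR_RGB2HSV).astype(int)
    H,S,V=hsv[...,0],hsv[...,1],hsv[...,2]
    print(n,'floor z',np.nanmedian(P[...,2]))
    boxes={'scene':{'wood':(270,150,306,178),'blue':(303,170,340,192),'eye':(322,215,358,256),'pur1':(243,132,270,153),'pur2':(195,156,216,182)},
           'side':{'wood':(350,265,388,297),'blue':(312,236,347,268),'eye':(298,170,326,200),'pur1':(405,312,440,352),'pur2':(443,249,472,283)}}[n]
    for k,(a,b,c,d) in boxes.items():
        sub=np.s_[b:d,a:c];Q=P[sub];h=H[sub];m=(S[sub]>110)&np.isfinite(Q[...,2])
        if k=='eye': m=(S[sub]>120)&(h>8)&(h<35)
        m&=(Q[...,2]>.005)&(Q[...,2]<.09)
        q=Q[m]
        if len(q)<5: print(k,len(q));continue
        if k!='eye':
            t=q[q[:,2]>.029]; 
            r=cv2.minAreaRect((t[:,:2]*1000).astype(np.float32)); print(k,len(q),len(t),'rect',np.round(r[0],1),np.round(r[1],1),round(r[2],1),'z',np.percentile(q[:,2],[5,50,95]).round(3))
        else: print(k,len(q),q.mean(0).round(4),q.min(0).round(3),q.max(0).round(3))
a=cv2.resize(L['side']['im'][220:320,300:430],None,fx=4.5,fy=4.5,interpolation=cv2.INTER_CUBIC)
b=cv2.resize(L['side']['im'][150:240,280:410],None,fx=1.65,fy=1.65,interpolation=cv2.INTER_CUBIC)
c=np.zeros((450+b.shape[0],585,3),np.uint8);c[:450]=a;c[450:,:b.shape[1]]=b
b=cv2.resize(L['scene']['im'][210:260,300:380],None,fx=2.9,fy=2.9,interpolation=cv2.INTER_CUBIC)
c[450:450+145,300:300+232]=b[:145]
save(c,'crop1.png')
```

```text
scene floor z 0.0009121629969640055
wood 241 216 rect [ 479.8 -295. ] [137.  95.] 53.2 z [0.027 0.033 0.036]
blue 235 228 rect [ 472.9 -144.7] [40.4 89.9] 85.4 z [0.03  0.033 0.036]
eye 108 [0.6039 0.0855 0.0436] [0.597 0.053 0.006] [0.609 0.109 0.069]
pur1 124 123 rect [ 479.5 -471.5] [87.2 36.5] 74.0 z [0.031 0.034 0.037]
pur2 166 164 rect [ 691.8 -417. ] [85.  33.9] 64.2 z [0.032 0.034 0.037]
side floor z 0.0007869734086547453
wood 460 442 rect [ 476.4 -290.8] [41.3 87.2] 84.0 z [0.029 0.034 0.037]
blue 401 390 rect [ 465.2 -151.7] [41.3 88.8] 82.2 z [0.03  0.033 0.036]
eye 28 [0.5989 0.0762 0.0485] [0.595 0.048 0.011] [0.603 0.104 0.068]
pur1 630 557 rect [ 468.6 -476.4] [87.5 40.2] 76.3 z [0.021 0.034 0.037]
pur2 480 401 rect [ 682.8 -426.4] [87.6 41.1] 62.9 z [0.014 0.033 0.037]
```

View pics/crop1.png

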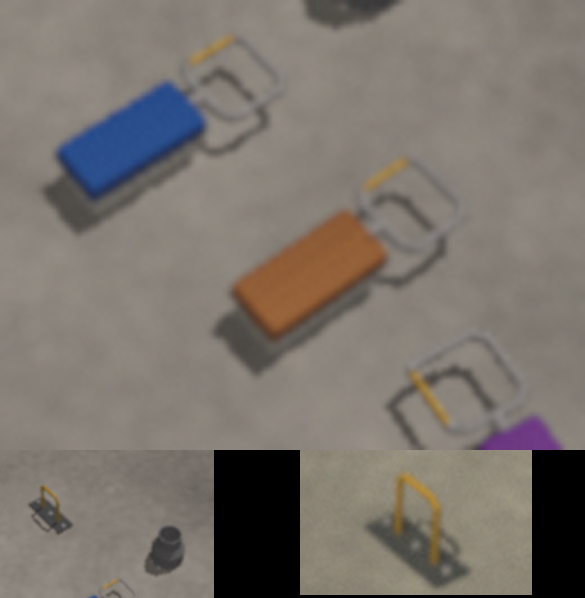

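The crop confirms the wooden brush: its hook points away from the robot at crop (410,205), and the brass gate is on its left (+y) side at (385,172). Next I locate the bystanders and plan wrist-camera views.

```bash
cat >> h.py <<'E'
def plan(pos,tyang,s=None):
    """rows to reach TCP pos with tool y at world angle tyang(deg)"""
    s=s or env.read_state(); Rm=R.from_quat(s['orientation']).as_matrix()
    a=np.degrees(np.arctan2(Rm[1,1],Rm[0,1])); yaw=-np.radians(tyang-a)
    d=Rm.T@(np.array(pos)-s['tool_pos'])*100
    print('total tool offset cm (no turn)',d.round(2),'yaw',round(yaw,3),'| in final axes', (R.from_rotvec([0,0,-yaw]).as_matrix()@d).round(2),'ty now',a.round(2),'tilt',Rm[:,2].round(4))
E
python3 - <<'E'
from h import *
f=np.load('pics/scene0.npz');P=cloud(f['d'],f['K'],f['D'],f['T'])
for k,(a,b,c,d) in {'can':(462,250,492,284),'sauc':(408,284,474,328),'red':(246,193,268,220)}.items():
    q=P[b:d,a:c].reshape(-1,3);q=q[np.isfinite(q[:,2])&(q[:,2]>.012)];print(k,np.percentile(q,[2,50,98],axis=0).round(3).tolist())
C=np.array(env.get_calibration('wrist')['T_tool_cam']);print(C.round(4))
# ground point under optical axis in tool frame for TCP height .23
for tgt,ang,h in [((.60,.08,.03),84,.21),((.50,-.293,.03),84,.21)]:
    Rm=np.column_stack([[np.sin(np.radians(ang)),-np.cos(np.radians(ang)),0],[np.cos(np.radians(ang)),np.sin(np.radians(ang)),0],[0,0,-1]])
    Rm[:,0]=np.cross(Rm[:,1],Rm[:,2])
    ax=Rm@C[:3,2];o=Rm@C[:3,3];t=(h+o[2]-tgt[2])/-ax[2]
    pos=np.array(tgt)-o-ax*t;pos[2]=h;print(pos.round(3));plan(pos,ang)
E
```

```text
can [[0.429, 0.337, 0.014], [0.468, 0.37, 0.057], [0.483, 0.391, 0.064]]
sauc [[0.526, 0.311, 0.012], [0.579, 0.373, 0.016], [0.656, 0.441, 0.022]]
red [[0.67, -0.167, 0.013], [0.697, -0.132, 0.04], [0.719, -0.117, 0.066]]
[[ 5.000e-04 -9.656e-01 -2.601e-01  6.530e-02]
 [ 1.000e+00  3.000e-04  7.000e-04 -2.000e-04]
 [-6.000e-04 -2.601e-01  9.656e-01 -1.418e-01]
 [ 0.000e+00  0.000e+00  0.000e+00  1.000e+00]]
[0.579 0.082 0.21 ]
total tool offset cm (no turn) [-51.86 -35.47   2.11] yaw -0.234 | in final axes [-42.22 -46.53   2.11] ty now 70.59 tilt [-5.0e-04 -1.2e-03 -1.0e+00]
[ 0.479 -0.291  0.21 ]
total tool offset cm (no turn) [-54.82 -73.97   2.16] yaw -0.234 | in final axes [-36.17 -84.67   2.16] ty now 70.59 tilt [-5.0e-04 -1.2e-03 -1.0e+00]
```

Call:
jog_arm --steps '[{"offset": [0,0,0],"yaw": -0.117},{"offset": [0,0,0],"yaw": -0.117},{"offset": [-3,-3.3,0.15],"yaw": 0},{"offset": [-3,-3.3,0.15],"yaw": 0},{"offset": [-3,-3.3,0.15],"yaw": 0},{"offset": [-3,-3.3,0.15],"yaw": 0},{"offset": [-3,-3.3,0.15],"yaw": 0},{"offset": [-3,-3.3,0.15],"yaw": 0},{"offset": [-3,-3.3,0.15],"yaw": 0}]' --jaw 0

```text
time: 1.05
tool_pos: [0.3931, 0.3362, 0.2207]
orientation: [0.052, 0.999, -0.0, -0.0]
wrist_force: [0.0, 0.3, -0.1]
width: 1.004
```

Call:
jog_arm --steps '[{"offset": [-3,-3.3,0.15],"yaw": 0},{"offset": [-3,-3.3,0.15],"yaw": 0},{"offset": [-3,-3.3,0.15],"yaw": 0},{"offset": [-3,-3.3,0.15],"yaw": 0},{"offset": [-3,-3.3,0.15],"yaw": 0},{"offset": [-3,-3.3,0.15],"yaw": 0},{"offset": [-3,-3.3,0.15],"yaw": 0},{"offset": [0,0,0],"yaw": 0},{"offset": [0,0,0],"yaw": 0}]'

```text
time: 1.95
tool_pos: [0.5771, 0.0851, 0.2098]
orientation: [0.054, 0.999, 0.0, -0.001]
wrist_force: [0.0, 0.2, -0.4]
width: 0.998
```

Run:
```python
from h import *
im,d,K,D,T=cam('wrist');np.savez('pics/w1.npz',im=im,d=d,K=K,D=D,T=T);save(im,'w1.png')
s=env.read_state();print(s['time'],s['tool_pos'])
plan([.479,-.291,.21],84)
P=cloud(d,K,D,T);hsv=cv2.cvtColor(im,cv2.COLOR_RGB2HSV)
m=(hsv[...,1]>120)&(hsv[...,0]>8)&(hsv[...,0]<35)&(P[...,2]>.004)
q=P[m];v,u=np.nonzero(m);print(len(q))
for lo,hi in [(.0,.02),(.02,.04),(.04,.06),(.06,.08)]:
    for sd in (0,1):
        k=(q[:,2]>lo)&(q[:,2]<hi)&((q[:,1]>.08)==sd)
        if k.sum()>3: print(lo,sd,k.sum(),q[k].mean(0).round(4),q[k].std(0).round(4),u[k].mean().round(1),v[k].mean().round(1))
```

```text
2.0 [0.5764792  0.08600349 0.20983903]
total tool offset cm (no turn) [ 5.720e+00 -3.852e+01 -1.000e-02] yaw -0.001 | in final axes [ 5.750e+00 -3.851e+01 -1.000e-02] ty now 83.95 tilt [-1.3e-03  1.0e-04 -1.0e+00]
719
0.0 0 20 [0.5969 0.0561 0.0126] [0.0005 0.0015 0.0048] 292.7 195.7
0.0 1 17 [0.602  0.1048 0.0126] [0.004  0.0016 0.0045] 339.5 195.5
0.02 0 216 [ 0.5578 -0.1082  0.0275] [0.0175 0.0621 0.0025] 119.5 178.2
0.02 1 29 [0.6011 0.1047 0.0306] [0.0006 0.0014 0.0059] 340.4 199.3
0.04 0 42 [0.5972 0.0557 0.0521] [0.0009 0.0016 0.0061] 289.1 206.8
0.04 1 38 [0.6015 0.1053 0.0518] [0.0011 0.0015 0.006 ] 342.6 205.6
0.06 0 167 [0.5997 0.0677 0.0658] [0.0016 0.0072 0.0019] 301.6 212.3
0.06 1 190 [0.6018 0.0926 0.0658] [0.0017 0.0073 0.0019] 329.5 211.7
```

View pics/w1.png

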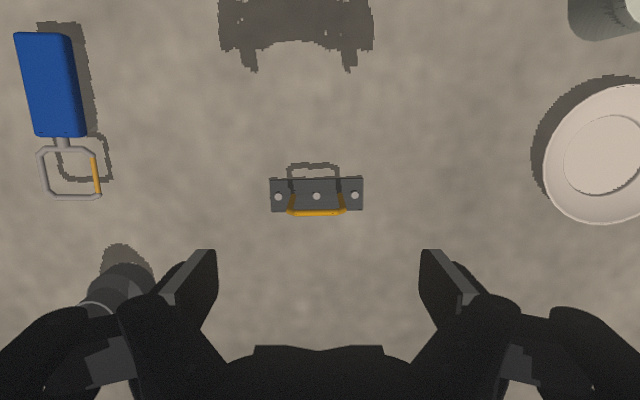

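The wrist view shows the eye: top bar at (317,212), legs at about (291,200) and (341,200) on the plate. The measured legs are 50.5 mm apart and the hoop direction is 85°. The blue brush is at (50,85) and the saucer at right. Next I look at the wooden brush.

Call:
jog_arm --steps '[{"offset": [0.57,-3.85,0],"yaw": 0},{"offset": [0.57,-3.85,0],"yaw": 0},{"offset": [0.57,-3.85,0],"yaw": 0},{"offset": [0.57,-3.85,0],"yaw": 0},{"offset": [0.57,-3.85,0],"yaw": 0},{"offset": [0.57,-3.85,0],"yaw": 0},{"offset": [0.57,-3.85,0],"yaw": 0},{"offset": [0.57,-3.85,0],"yaw": 0},{"offset": [0.57,-3.85,0],"yaw": 0},{"offset": [0.57,-3.85,0],"yaw": 0},{"offset": [0,0,0],"yaw": 0},{"offset": [0,0,0],"yaw": 0}]'

```text
time: 3.2
tool_pos: [0.4799, -0.29, 0.2102]
orientation: [0.053, 0.999, 0.0, -0.0]
wrist_force: [-0.6, 0.2, 0.7]
width: 0.996
```

```bash
cat >> h.py <<'E'
def brush(im,d,K,D,T,near,huelo=3,huehi=16,zlo=.028,zhi=.045,rad=.07,dz=0):
    P=cloud(d,K,D,T);hsv=cv2.cvtColor(im,cv2.COLOR_RGB2HSV)
    m=(hsv[...,1]>110)&(hsv[...,0]>=huelo)&(hsv[...,0]<=huehi)&(P[...,2]>zlo+dz)&(P[...,2]<zhi+dz)&(np.hypot(P[...,0]-near[0],P[...,1]-near[1])<rad)
    m=m.astype(np.uint8);n,l,st,_=cv2.connectedComponentsWithStats(m);k=1+np.argmax(st[1:,4]);m=l==k
    q=P[m];r=cv2.minAreaRect((q[:,:2]*1000).astype(np.float32));c=q[:,:2].mean(0)
    ev,V=np.linalg.eigh(np.cov((q[:,:2]-c).T));a=np.degrees(np.arctan2(V[1,1],V[0,1]))
    print('brush n',len(q),'mean',(c*1000).round(1),'rect',np.round(r[0],1),np.round(r[1],1),round(r[2],2),'pca',round(a,2),'z',np.median(q[:,2]).round(4))
    return m,q
E
python3 - <<'E'
from h import *
im,d,K,D,T=cam('wrist');np.savez('pics/w2.npz',im=im,d=d,K=K,D=D,T=T);save(im,'w2.png')
s=env.read_state();print(s['time'],s['tool_pos'])
m,q=brush(im,d,K,D,T,(.477,-.292))
v,u=np.nonzero(m);print(u.min(),u.max(),v.min(),v.max())
P=cloud(d,K,D,T);hsv=cv2.cvtColor(im,cv2.COLOR_RGB2HSV)
g=(P[...,2]>.018)&(P[...,2]<.034)&(abs(P[...,1]+.295)<.05)&(P[...,0]>.527)&(P[...,0]<.60)
r=cv2.minAreaRect((P[g][:,:2]*1000).astype(np.float32));print('hook',g.sum(),r,P[g].mean(0))
E
```

```text
3.25 [ 0.48007212 -0.28939026  0.21020276]
brush n 3744 mean [ 476.7 -288.3] rect [ 478.5 -288.3] [40.7 88.5] 83.2 pca 173.14 z 0.0331
299 341 130 219
hook 967 ((555.6896362304688, -296.8123474121094), (55.52161407470703, 57.828857421875), 83.63518524169922) [ 0.55638773 -0.2975463   0.02744162]
```

View pics/w2.png

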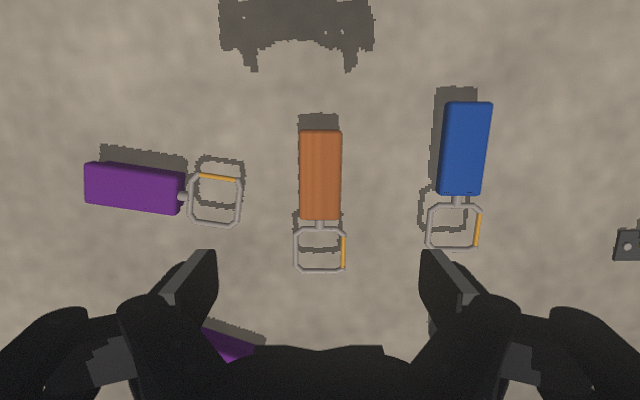

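The wooden brush is at (320,175) with its hook below at (320,250) and the gate on the right at (343,252). The look-alikes are purple at (135,188) and blue at (465,150). It measures 88.5 x 40.7 mm, top z 33 mm, yaw about -6.9°, which matches the description. Descending now.

Call:
jog_arm --steps '[{"offset": [0.17,0.09,3],"yaw": 0.015},{"offset": [0,0,4],"yaw": 0},{"offset": [0,0,4],"yaw": 0},{"offset": [0,0,4],"yaw": 0},{"offset": [0,0,3],"yaw": 0},{"offset": [0,0,1.4],"yaw": 0},{"offset": [0,0,0.9],"yaw": 0},{"offset": [0,0,0],"yaw": 0},{"offset": [0,0,0],"yaw": 0},{"offset": [0,0,0],"yaw": 0}]' --jaw 0

```text
time: 4.25
tool_pos: [0.4795, -0.2903, 0.0088]
orientation: [0.06, 0.998, -0.001, 0.001]
wrist_force: [-0.4, -0.4, -0.1]
width: 0.998
```

Call:
jog_arm --steps '[{"offset": [0,0,0],"yaw": 0},{"offset": [0,0,0],"yaw": 0},{"offset": [0,0,0],"yaw": 0},{"offset": [0,0,0],"yaw": 0},{"offset": [0,0,0],"yaw": 0},{"offset": [0,0,0],"yaw": 0},{"offset": [0,0,0],"yaw": 0},{"offset": [0,0,0],"yaw": 0}]' --jaw 1 --force 40

```text
time: 5.05
tool_pos: [0.4787, -0.29, 0.0079]
orientation: [0.06, 0.998, -0.0, 0.0]
wrist_force: [-1.4, 0.2, 6.4]
width: 0.486
```

Run:
```python
from h import *
s=env.read_state();print({k:np.round(s[k],4) for k in ['time','tool_pos','orientation','wrist_force','moment','width']})
plan([.4785,-.2883,.006],83.1)
```

```text
{'time': np.float64(5.05), 'tool_pos': array([ 0.4787, -0.29  ,  0.0079]), 'orientation': array([ 5.990e-02,  9.982e-01, -1.000e-04,  3.000e-04]), 'wrist_force': array([-1.3961,  0.1947,  6.4441]), 'moment': array([ 0.1147,  0.179 , -0.0181]), 'width': np.float64(0.4863)}
total tool offset cm (no turn) [0.04 0.16 0.19] yaw 0.0 | in final axes [0.04 0.16 0.19] ty now 83.13 tilt [ 5.e-04 -3.e-04 -1.e+00]
```

The grip opening is 41 mm, so the brush is held. Lifting, then turning to brush yaw -95° for the left leg (hook towards the other leg, approaching from the robot side).

Call:
jog_arm --steps '[{"offset": [0,0,-1.5],"yaw": 0},{"offset": [0,0,-4],"yaw": 0},{"offset": [0,0,-4.5],"yaw": 0},{"offset": [0,0,0],"yaw": 0.14},{"offset": [0,0,0],"yaw": 0.14},{"offset": [0,0,0],"yaw": 0.14},{"offset": [0,0,0],"yaw": 0.14},{"offset": [0,0,0],"yaw": 0.14},{"offset": [0,0,0],"yaw": 0.14},{"offset": [0,0,0],"yaw": 0.14},{"offset": [0,0,0],"yaw": 0.14}]'

```text
time: 6.15
tool_pos: [0.4783, -0.2897, 0.108]
orientation: [0.583, 0.812, -0.0, -0.0]
wrist_force: [0.6, 0.4, -1.7]
width: 0.479
```

Call:
jog_arm --steps '[{"offset": [0,0,0],"yaw": 0.14},{"offset": [0,0,0],"yaw": 0.14},{"offset": [0,0,0],"yaw": 0.14},{"offset": [0,0,0],"yaw": 0},{"offset": [0,0,0],"yaw": 0}]'

```text
time: 6.65
tool_pos: [0.4784, -0.2898, 0.1078]
orientation: [0.737, 0.676, 0.0, 0.0]
wrist_force: [-0.3, 0.7, -2.6]
width: 0.483
```

Run:
```python
from h import *
s=env.read_state();print({k:np.round(s[k],4) for k in ['time','joint_positions','tool_pos','orientation','wrist_force','moment','width']})
plan([.566,.195,.108],-5)
```

```text
{'time': np.float64(6.65), 'joint_positions': array([-0.5659,  0.5015,  1.8538, -0.    ,  0.7862, -0.4805]), 'tool_pos': array([ 0.4784, -0.2898,  0.1078]), 'orientation': array([7.366e-01, 6.763e-01, 0.000e+00, 1.000e-04]), 'wrist_force': array([-0.2527,  0.6746, -2.5882]), 'moment': array([ 0.05  , -0.0057,  0.0465]), 'width': np.float64(0.4835)}
total tool offset cm (no turn) [ 4.905e+01  4.600e+00 -3.000e-02] yaw 0.002 | in final axes [ 4.906e+01  4.500e+00 -3.000e-02] ty now -4.89 tilt [ 1.e-04 -1.e-04 -1.e+00]
```

Call:
jog_arm --steps '[{"offset": [3,0.27,0],"yaw": 0},{"offset": [4.6,0.42,0],"yaw": 0},{"offset": [4.6,0.42,0],"yaw": 0},{"offset": [4.6,0.42,0],"yaw": 0},{"offset": [4.6,0.42,0],"yaw": 0},{"offset": [4.6,0.42,0],"yaw": 0},{"offset": [4.6,0.42,0],"yaw": 0},{"offset": [4.6,0.42,0],"yaw": 0},{"offset": [4.6,0.42,0],"yaw": 0},{"offset": [4.6,0.42,0],"yaw": 0},{"offset": [3,0.28,0],"yaw": 0},{"offset": [1.65,0.17,0],"yaw": 0.002}]'

```text
time: 7.85
tool_pos: [0.5672, 0.1975, 0.1076]
orientation: [0.737, 0.676, 0.0, 0.0]
wrist_force: [0.3, -0.3, -0.9]
width: 0.481
```

Call:
jog_arm --steps '[{"offset": [0,0,4],"yaw": 0},{"offset": [0,0,3],"yaw": 0},{"offset": [0,0,1.5],"yaw": 0},{"offset": [0,0,0.7],"yaw": 0},{"offset": [0,0,0],"yaw": 0},{"offset": [0,0,0],"yaw": 0},{"offset": [0,0,0],"yaw": 0}]'

```text
time: 8.55
tool_pos: [0.568, 0.1949, 0.0167]
orientation: [0.739, 0.674, 0.001, 0.001]
wrist_force: [-0.1, -0.1, -1.9]
width: 0.482
```

Run:
```python
from h import *
s=env.read_state();print({k:np.round(s[k],4) for k in ['time','tool_pos','orientation','wrist_force','moment','width']})
plan([.566,.195,.0085],-5)
o=[]
for n,(x,y) in {'side':(313,185),'scene':(360,240)}.items():
    im,d,K,D,T=cam(n);np.savez(f'pics/{n}1.npz',im=im,d=d,K=K,D=D,T=T)
    o.append(cv2.resize(im[y-50:y+50,x-65:x+65],(585,450)*1 if 0 else (390,300),interpolation=cv2.INTER_CUBIC))
im,d,K,D,T=cam('wrist');np.savez('pics/w3.npz',im=im,d=d,K=K,D=D,T=T)
save(np.vstack([np.hstack(o),np.hstack([cv2.resize(im,(480,300)),np.zeros((300,300,3),np.uint8)])]),'c2.png')
```

```text
{'time': np.float64(8.55), 'tool_pos': array([0.568 , 0.1949, 0.0167]), 'orientation': array([7.386e-01, 6.742e-01, 1.100e-03, 5.000e-04]), 'wrist_force': array([-0.1246, -0.0562, -1.8667]), 'moment': array([ 0.0671, -0.0121, -0.0023]), 'width': np.float64(0.4817)}
total tool offset cm (no turn) [-0.01 -0.2   0.82] yaw -0.004 | in final axes [-0.01 -0.2   0.82] ty now -5.22 tilt [ 2.3e-03  7.0e-04 -1.0e+00]
```

View pics/c2.png

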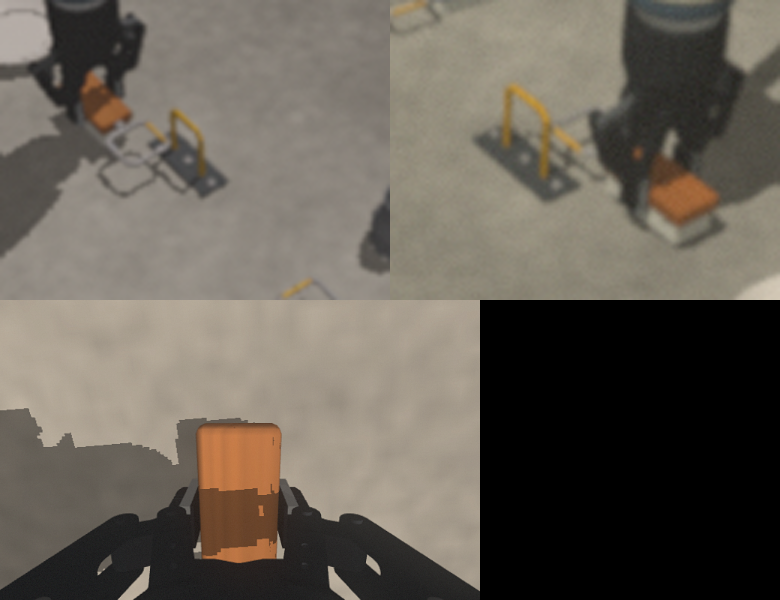

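The side crop shows the hook's gate (153,132) facing the left leg (174,130). The wrist view shows the brush straight in the jaws. I'll check numerically.

Run:
```python
from h import *
f=np.load('pics/w3.npz');P=cloud(f['d'],f['K'],f['D'],f['T']);hsv=cv2.cvtColor(f['im'],cv2.COLOR_RGB2HSV)
m=(hsv[...,1]>110)&(hsv[...,0]<=16)&(hsv[...,0]>=3)&(np.hypot(P[...,0]-.568,P[...,1]-.2)<.06)
q=P[m];bx=np.array([np.cos(np.radians(-95)),np.sin(np.radians(-95))]);by=np.array([-bx[1],bx[0]])
rel=q[:,:2]-np.array([.568,.1949]);A=np.c_[rel@bx,rel@by,q[:,2]]
top=A[A[:,2]>np.percentile(A[:,2],40)-.004];c=np.linalg.lstsq(np.c_[top[:,:2],np.ones(len(top))],top[:,2],rcond=None)[0]
print('brush-frame x range',np.percentile(A[:,0],[.5,99.5]).round(4),'y',np.percentile(A[:,1],[1,99]).round(4),'plane slopes,z0',c.round(4))
e=top[top[:,0]<-.015]
for lo in (-.04,-.03,-.022):
  k=(abs(top[:,0]-lo)<.004);print(lo,k.sum(),np.percentile(top[k,1],[1,99]).round(4))
for n in ['side','scene']:
    f=np.load(f'pics/{n}1.npz');P=cloud(f['d'],f['K'],f['D'],f['T']);hsv=cv2.cvtColor(f['im'],cv2.COLOR_RGB2HSV)
    y=(hsv[...,1]>105)&(hsv[...,0]>8)&(hsv[...,0]<35)&(P[...,2]>.012)&(P[...,2]<.06)&(P[...,0]>.53)&(P[...,0]<.63)&(P[...,1]>.03)&(P[...,1]<.14)
    k,l,st,ce=cv2.connectedComponentsWithStats(y.astype(np.uint8))
    for i in range(1,k):
        if st[i,4]>3: 
            Q=P[l==i];print(n,st[i,:5],Q.mean(0).round(4),Q.min(0).round(3),Q.max(0).round(3))
```

```text
brush-frame x range [-0.0449  0.0285] y [-0.02    0.0201] plane slopes,z0 [0.0046 0.0029 0.0419]
-0.04 2571 [-0.0196  0.02  ]
-0.03 2337 [-0.02    0.0201]
-0.022 2215 [-0.0199  0.0201]
side [305 173   2   3   4] [0.5998 0.0986 0.0553] [0.598 0.097 0.051] [0.602 0.1   0.059]
side [297 176   6   6   7] [0.5829 0.1075 0.0375] [0.58  0.093 0.034] [0.585 0.122 0.04 ]
side [305 178   2   5   7] [0.6006 0.1009 0.0237] [0.599 0.097 0.014] [0.603 0.104 0.034]
side [314 184   2   8  11] [0.5958 0.0518 0.03  ] [0.594 0.048 0.016] [0.598 0.054 0.045]
scene [333 220   3  17  34] [0.6025 0.057  0.0367] [0.6   0.053 0.012] [0.607 0.06  0.06 ]
scene [345 229  13  18  58] [0.5999 0.1071 0.0358] [0.584 0.093 0.013] [0.609 0.124 0.059]
```

The brush is level and centred in the grip, with its bottom 8 mm above the floor. The side camera gives the leg at about +6.6 mm along the gate (window is -4 to +14). Lowering to 1 mm above the floor, then pushing.

Call:
jog_arm --steps '[{"offset": [0,0,0.5],"yaw": -0.004},{"offset": [0,0,0.2],"yaw": 0},{"offset": [0,0,0],"yaw": 0},{"offset": [0,0.5,0],"yaw": 0},{"offset": [0,0.5,0],"yaw": 0},{"offset": [0,0.5,0],"yaw": 0},{"offset": [0,0.5,0],"yaw": 0},{"offset": [0,0.5,0],"yaw": 0},{"offset": [0,0.5,0],"yaw": 0},{"offset": [0,0.5,0],"yaw": 0}]'

```text
time: 9.7
tool_pos: [0.6017, 0.1917, 0.008]
orientation: [0.737, 0.676, -0.0, -0.0]
wrist_force: [-3.6, 0.8, -1.8]
width: 0.485
```

Run:
```python
from h import *
s=env.read_state();print({k:np.round(s[k],4) for k in ['time','tool_pos','orientation','wrist_force','moment','width']})
plan([.627,.1895,.0095],-5)
```

```text
{'time': np.float64(9.7), 'tool_pos': array([0.6017, 0.1917, 0.008 ]), 'orientation': array([ 7.373e-01,  6.756e-01, -4.000e-04, -3.000e-04]), 'wrist_force': array([-3.576 ,  0.7599, -1.8347]), 'moment': array([ 0.2133,  0.5826, -0.3022]), 'width': np.float64(0.4847)}
total tool offset cm (no turn) [ 0.01  2.54 -0.15] yaw -0.0 | in final axes [ 0.01  2.54 -0.15] ty now -5.0 tilt [-1.1e-03 -1.0e-04 -1.0e+00]
```

The gate is giving way at about 3.6 N. Continuing to the target.

Call:
jog_arm --steps '[{"offset": [0,0.5,-0.1],"yaw": 0},{"offset": [0,0.5,0],"yaw": 0},{"offset": [0,0.5,0],"yaw": 0},{"offset": [0,0.5,0],"yaw": 0},{"offset": [0,0.3,0],"yaw": 0},{"offset": [0,0.1,0],"yaw": 0},{"offset": [0,0,0],"yaw": 0},{"offset": [0,0,0],"yaw": 0},{"offset": [0,0,0],"yaw": 0}]'

```text
time: 10.6
tool_pos: [0.6255, 0.1896, 0.0093]
orientation: [0.737, 0.676, -0.0, -0.0]
wrist_force: [1.3, 0.1, -1.4]
width: 0.483
```

Run:
```python
from h import *
s=env.read_state();print({k:np.round(s[k],4) for k in ['time','tool_pos','orientation','wrist_force','moment','width']})
plan([.627,.1895,.0095],-5)
o=[]
for n,(x,y) in {'side':(313,185),'scene':(350,240)}.items():
    im,d,K,D,T=cam(n);np.savez(f'pics/{n}2.npz',im=im,d=d,K=K,D=D,T=T)
    o.append(cv2.resize(im[y-38:y+37,x-32:x+33],(390,450),interpolation=cv2.INTER_CUBIC))
save(np.hstack(o),'c3.png')
```

```text
{'time': np.float64(10.6), 'tool_pos': array([0.6255, 0.1896, 0.0093]), 'orientation': array([ 7.372e-01,  6.757e-01, -1.000e-04, -0.000e+00]), 'wrist_force': array([ 1.3002,  0.0998, -1.3561]), 'moment': array([0.0851, 0.018 , 0.016 ]), 'width': np.float64(0.4831)}
total tool offset cm (no turn) [ 0.    0.15 -0.02] yaw 0.0 | in final axes [ 0.    0.15 -0.02] ty now -4.98 tilt [-1.e-04 -1.e-04 -1.e+00]
```

View pics/c3.png

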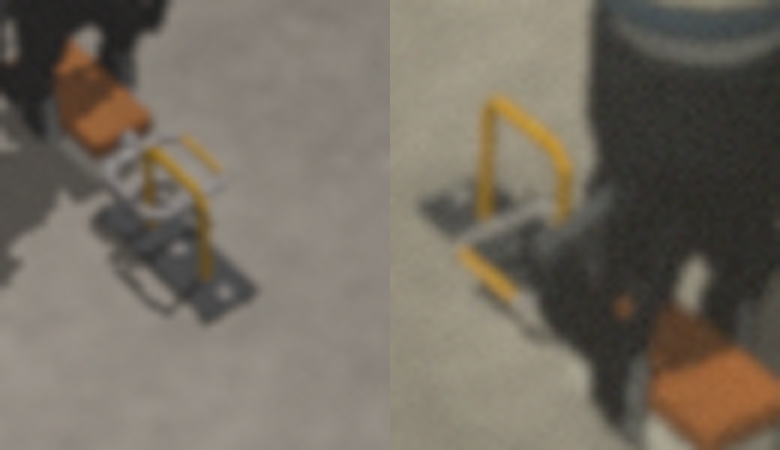

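The gate is shut on the far side, at (200,155) in the side crop and (487,275) in the scene crop. The left leg passes inside the hook and the force has dropped. Setting the brush on the floor, releasing and withdrawing.

Call:
jog_arm --steps '[{"offset": [0,0,0.1],"yaw": 0},{"offset": [0,0,0],"yaw": 0},{"offset": [0,0,0],"yaw": 0}]'

```text
time: 11.0
tool_pos: [0.6256, 0.1896, 0.0083]
orientation: [0.737, 0.676, -0.0, -0.0]
wrist_force: [0.9, 0.0, -2.0]
width: 0.483
```

Call:
jog_arm --steps '[{"offset": [0,0,0],"yaw": 0},{"offset": [0,0,0],"yaw": 0},{"offset": [0,0,0],"yaw": 0},{"offset": [0,0,0],"yaw": 0},{"offset": [0,0,0],"yaw": 0},{"offset": [0,0,0],"yaw": 0},{"offset": [0,0,0],"yaw": 0}]' --jaw 0

```text
time: 11.7
tool_pos: [0.6257, 0.1896, 0.0083]
orientation: [0.737, 0.676, -0.0, 0.0]
wrist_force: [-0.8, 0.8, 0.1]
width: 0.998
```

Call:
jog_arm --steps '[{"offset": [0,0,-1],"yaw": 0},{"offset": [0,0,-2],"yaw": 0},{"offset": [0,0,-4],"yaw": 0},{"offset": [0,0,-4],"yaw": 0},{"offset": [0,0,-4],"yaw": 0},{"offset": [0,0,-4],"yaw": 0},{"offset": [-2,-4,0],"yaw": 0},{"offset": [-2,-4,0],"yaw": 0},{"offset": [-2,-4,0],"yaw": 0},{"offset": [0,0,0],"yaw": 0},{"offset": [0,0,0],"yaw": 0}]'

```text
time: 12.8
tool_pos: [0.5008, 0.1402, 0.1994]
orientation: [0.737, 0.676, 0.001, 0.0]
wrist_force: [0.5, 1.0, -0.4]
width: 1.0
```

Run:
```python
from h import *
s=env.read_state();print({k:np.round(s[k],4) for k in ['time','tool_pos','wrist_force','width']})
im,d,K,D,T=cam('scene')
try: brush(im,d,K,D,T,(.625,.19))
except Exception as e: print(e)
a=cv2.resize(im[195:285,300:420],(400,300),interpolation=cv2.INTER_CUBIC)
im,d,K,D,T=cam('side')
try: brush(im,d,K,D,T,(.625,.19))
except Exception as e: print(e)
b=cv2.resize(im[140:215,260:360],(400,300),interpolation=cv2.INTER_CUBIC)
im,d,K,D,T=cam('wrist')
save(np.vstack([np.hstack([a,b]),np.hstack([cv2.resize(im,(480,300)),np.zeros((300,320,3),np.uint8)])]),'c4.png')
```

```text
{'time': np.float64(12.8), 'tool_pos': array([0.5008, 0.1402, 0.1994]), 'wrist_force': array([ 0.5359,  1.0074, -0.377 ]), 'width': np.float64(1.0003)}
brush n 505 mean [631.1 194.3] rect [629.4 191.2] [88.3 40.3] 86.14 pca 86.97 z 0.0347
brush n 225 mean [621.7 183.3] rect [622.2 184.3] [88.5 41.5] 82.23 pca 84.31 z 0.0329
```

View pics/c4.png

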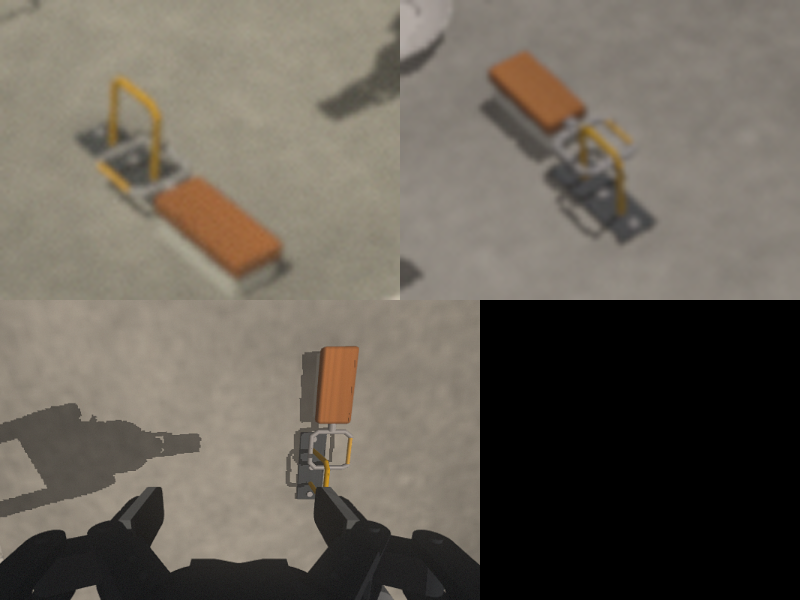

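All three views agree. The brush stands on its bristles (top at z about 34 mm) with the left leg inside the hook, at (155,165) in the scene crop. The gate is straight and shut at (115,178) and (350,450), and the gripper is clear.

```bash
python3 -c "
from rig import env
print(env.sign_off())"
```

```text
the job is handed in; nothing more can be done
None
```

The wooden nail brush is clipped to the left leg of the yellow eye, standing on its bristles on the floor, and I handed the job in at about 13 s of the 40 s allowed.

**What I did:** I gripped the brush by its back and turned its hook towards the other leg. I then pushed it from the robot side until the gate gave way at about 3.6 N and the force fell off. After that I lowered the brush, released it and withdrew.

**Last checks:**
- **Hook and gate:** the scene, side and wrist views all show the leg inside the hook and the gate shut.
- **Brush standing:** its top is at 33 to 35 mm, against 34 mm expected.
- **Gripper:** it was open and well clear, with about 1 N on the wrist.
- **Bystanders:** the arm was never sent near the blue brush, saucer, reducer, can or purple brushes. I did not measure their positions again afterwards.

**Disagreement:** the scene and side cameras differ by about 7 to 10 mm on absolute positions. I therefore worked from the wrist camera and from positions measured within a single picture. I did not tug on the brush to test the catch.

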